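Load the tote and latch it in the cleaning bay

ROBOT

A 6-joint arm with a two-finger parallel gripper is mounted at the origin on the work surface. World frame = base frame: x ahead of the robot, y to its left, z up, the work surface at z = 0. Lengths are in m, angles in rad, forces in N, time in s.
With the tool pointing down it reaches from about 0.35 to 0.775 m from the base axis. Payload 7.3 kg.
Tool frame: the origin (TCP) lies at the centre of the arm's flange, where the gripper is bolted on; the fingertips stand 178 mm ahead of it and the grasp point (between the pads) lies 159 mm ahead of it; z points along the fingers, y is the line along which they close (so a half turn about z gives the same grasp; the last joint's range is limited). The gripper opens to 92 mm and grips with 3 to 60 N. Pads are 19 mm wide; open, the fingers measure 130 mm over their backs; the gripper's body (75 mm by 190 mm) begins 47 mm behind the grasp point.
Start: joints at [-0.146, 0.342, 1.524, -0, 1.275, -0.146], TCP at [0.525, 0, 0.405] pointing down, gripper open.
Joint ranges: [-2.53, 2.53], [-0.77, 2.02], [0.04, 2.7], [-1, 4.14], [0.28, 2.66], [-3.11, 3.11]. Speed limits (rad/s): [2.57, 2.57, 3.14, 3.14, 3.14, 3.14].

INTERFACE

Orientations are given as [roll, pitch, yaw] about the fixed x, y, z axes, in that order (R = Rz(yaw) Ry(pitch) Rx(roll)).
In Python, from cell import telemetry, vision, ticket gives the robot as it stands.
- The arm moves only by the shell command python3 -m crank 'ROWS' [FORCE]. ROWS is JSON, a list of rows, each a list of 5 numbers: the gripper command: -1 is shut, 1 is fully open, values between are in proportion, then the shift along the tool's x, y, z in mm, then the turn about the tool's z in rad. In form: [[fingers, dx, dy, dz, roll], ...]. A call has 1 to 12 rows; each row is the pose to reach, as a shift and turn from the pose commanded when the call began, along the tool's axes at that moment; what a row does not reach only later rows make up. A row lasts 1/12 s, in which the tool goes at most 41.7 mm and 7.16 degrees, less where a joint would pass 70% of its speed; a pose out of reach is approached as far as the arm can. A call with a gripper value outside its range is refused whole. The fingers move at their own pace and stop on an object; FORCE is the grip in N (left out, the last holds). Time passes only in rows, so rows that repeat a pose let the fingers close. It gives the time, the measured TCP pose, the force, the opening and the grip force at its end, in the units of the state.
- telemetry.observe(): the state, without advancing time (a new reading comes with each control period).
- vision.read_camera(name): name is "scene" or "side" or "wrist"; returns (picture, depth): 420x560x3 uint8, red, green, blue; 420x560 float32, m along the optical axis (not along the pixel's ray), 0 where there is no reading.
- vision.get_calibration(name): a dict with "camera_matrix" (3x3 intrinsics, pixels), "rvec" (rotation vector, rad) and "tvec" (3), from world to camera coordinates, as OpenCV has them. Camera axes: x right, y down, z forward; pixel columns grow to the right and rows downward; lengths in m; the calibration is good to about 2 mm. A picture is of the moment at which its call begins: read the wrist's pose just before it. get_calibration takes no time and is no camera call; for the wrist camera it gives the pose at the moment of the call.
- ticket.hand_in(): hands the job in; it is judged then, once.
The state is a dict: "time": time; "qpos": joint angles; "qvel": joint speeds; "joint_efforts": joint torques, N m; "tool_pos": TCP position; "tool_rot": TCP orientation; "contact_force": force on the tool from outside, world axes, zero at the start; "torque": the same for the moment, N m; "opening": finger opening in m; "grip_force": force on a finger pad.
Only numpy, scipy, OpenCV 4.12 (cv2) and the standard library are available. Lean on these libraries where they do the work, as an engineer would, in place of code of your own. Each camera call takes 0.05 s, during which the arm holds its last target. There are 200 camera calls.

TASK

Stand the tall steel canister in the open tote on the rollers, setting it down rather than dropping it. Then turn the black ball knob to swing its latch bar fully open, roll the tote along the rollers (without lifting it) until it is fully home against the end of the bay, and turn the knob back until the bar is fully shut behind the tote. Move the latch only by its ball knob, not by its bar, and leave the squat canister and the other things on the bench where they are.

Things in the scene. Friction and masses are not known exactly. Their poses are not given: they have to be found in the camera images.
- station: Fixed roller station, 141 mm wide (x), y = -270 to +225 mm; origin on the bench at mid-lane, z up. The lane runs along its +y (roughly the robot's left): free rollers, tops 50 mm above the bench, between rails 127 mm apart, 62 mm high. Bay from y = +50 to the end stop at y = +190 mm (115 mm high), open on top, cheeks 95 mm high. Its place and yaw vary.
- bay_home (a point): Where tote_center is when the tote is fully home against the end stop: in the middle of the bay, at y = +120 mm of the station, 75 mm above the bench; axes parallel to the station's.
- latch (a joint): Latch angle (ball knob, stem and bar are one piece on a vertical axis), rad, growing anticlockwise from above. 0 = shut on its stop, bar across the lane at the bay's mouth, pointing to the station's -x; 1.57 = fully open on its stop, bar beside the lane pointing to -y; clear of the tote above 1.35. Begins 0 to 0.35. Stays where left; dry friction 0.2 N m.
- ball_center (a point): Centre of the smooth black ball knob, 52 mm in diameter, 130 mm above the bench, on the latch axis at x = +105, y = +38 mm of the station (far side from the robot). Slippery (friction about 0.4): grip it level with its centre, across its full width, with 40 N or more; higher or off the middle it slips. An 18 mm stem is below it; the bar's top is 46 mm below its centre.
- bar_tip (a point): Middle of the free end of the steel latch bar, which turns with the knob: the bar runs 135 mm along the point's +x from here to the latch axis, is 12 mm wide and occupies 66 to 84 mm above the bench. Shut, its face is 6 mm behind a tote that is home. Not to be touched by the robot.
- tote_center (a point): Centre (half-way up) of the open aluminium tote: 120 mm wide (its x, across the lane), 140 mm long (its y, along the lane), 50 mm high, walls and floor 4 mm, about 0.35 to 0.7 kg empty. It stands on the rollers upstream of the bay, so its rim is 100 mm above the bench; 3.5 mm play to each rail; it rolls easily.
- tall_can_center (a point): Centre (half-way up) of the tall closed steel canister, 50 mm in diameter, 100 mm tall, about 0.4 kg, standing on the bench beyond the bay's end; z along its axis. Standing in the tote its centre is 29 mm above tote_center.
- squat_can_center (a point): Centre of the squat steel canister, 68 mm in diameter, 45 mm tall, standing on the bench near the tall one (they swap places). To be left alone.
- brush: Bystander, to be left alone: a bench brush lying flat, 170 mm long. Origin at its underside.
- jar: Bystander, to be left alone: a lidded jar, 60 mm wide, 85 mm tall. Origin at its underside.
- wash_bottle: Bystander, to be left alone: a bottle, 64 mm wide, 170 mm tall. Origin at its underside.
- bowl: Bystander, to be left alone: a steel bowl, 120 mm wide, 45 mm tall. Origin at its underside.
- plunger_lid: Bystander, to be left alone: a round steel plate 110 mm wide with an upright rod and a white cross grip, 132 mm tall. Origin at its underside.
- spare_ring: Bystander, to be left alone: an aluminium ring, 90 mm wide, 20 mm tall. Origin at its underside.
There are look-alikes about, which are no part of the job. What is shaped like the part that bears tote_center but red is not meant.

How it is judged:
On the way, in this order (a step that is already met when the one before it is completed fails the run):
1. the tall canister stands upright in the tote, released (horizontal distance between tall_can_center and tote_center below 0.055 m and z of tall_can_center in the frame of tote_center between 0.022 and 0.036 m and angle between tall_can_center's own z axis and vertical below 0.15 rad and contact force between the fingers and tall_can below 0.3 N and value of joint latch below 0.6 rad), for 0.2 s.
2. the latch is swung open with its ball knob (value of joint latch above 1.35 rad), for 0.1 s.
3. the tote, with the canister standing in it, is home in the bay (y of tote_center in the frame of bay_home between -0.008 and 0.008 m and x of tote_center in the frame of bay_home between -0.012 and 0.012 m and angle between tote_center's own z axis and vertical below 0.1 rad and horizontal distance between tall_can_center and tote_center below 0.055 m and z of tall_can_center in the frame of tote_center between 0.022 and 0.036 m and angle between tall_can_center's own z axis and vertical below 0.15 rad), for 0.2 s.
4. the latch bar is shut behind the tote (value of joint latch below 0.1 rad), for 0.2 s.
At the end, for the whole second after the job is handed in: The tote is home in the bay (within 8 mm along the lane), level, the tall canister stands upright (within 0.15 rad) on its floor, the latch is within 0.1 rad of fully shut, and all is at rest and released (all of step 3 and value of joint latch below 0.1 rad and linear speed of each of tote, tall_can below 0.02 m/s); the robot touches nothing.
It fails at once if the robot pushes or pulls the latch bar itself (over 2 N) (contact force between any of the fingers, the arm and latch_c3 above 2 N).
It fails at once if the tote is lifted off the rollers (over 20 mm) (height (world z) of tote_center above 0.095 m).
It fails at once if the canister is dropped into the tote (it falls faster than 0.6 m/s there) (horizontal distance between tall_can_center and tote_center below 0.09 m and z of tall_can_center in the frame of tote_center below 0.1 m and linear speed of tall_can above 0.6 m/s).
It fails at once if the squat canister or another bystander is moved by more than 40 mm (distance of any of squat_can_center, brush, jar, wash_bottle, bowl, plunger_lid, spare_ring from where it was at the start of the episode above 0.04 m).
It also fails if it takes over 72 s, if anything falls off the work surface, if the arm or the gripper's body presses on something with over 40 N, if the wrist force passes 120 N, or if a joint passes its speed limit or range.

## Working session

There is one attempt and no reset: what is moved stays moved. The work goes in short steps, Python scripts to look and compute and a shell command to move; the robot and the scene stay as the last step left them, time stands still between calls to the robot, and variables do not carry over. Pictures are saved under pics/ and viewed, at most 10 in all, crops included, and the job is handed in when it is done.

```bash
ls; mkdir -p pics
python3 - <<'E'
from cell import telemetry, vision
import cv2,numpy as np
print(telemetry.observe())
for n in ("scene","side","wrist"):
    p,d=vision.read_camera(n); c=vision.get_calibration(n)
    cv2.imwrite(f"pics/{n}0.png",p[...,::-1]); np.savez(f"{n}0.npz",p=p,d=d,K=c["camera_matrix"],r=c["rvec"],t=c["tvec"])
    R=cv2.Rodrigues(np.array(c["rvec"],float))[0]; print(n,c["camera_matrix"],-R.T@np.ravel(c["tvec"]),R[2])
E
```

```text
pics
{'time': 0.0, 'qpos': array([-1.46050173e-01,  3.42709504e-01,  1.52502908e+00,  4.31992296e-06,
        1.27539418e+00, -1.46044968e-01]), 'qvel': array([-0.00072741, -0.00040757, -0.00062091, -0.00051539, -0.00128844,
       -0.00050993]), 'joint_efforts': array([ 7.61924657e-04, -4.31245601e+01, -2.44219762e+01,  7.17750052e-02,
        5.59406646e-02, -1.04314388e-04]), 'tool_pos': array([5.24859455e-01, 1.71770166e-05, 4.04047404e-01]), 'tool_rot': array([-3.14006954e+00, -2.28213465e-04,  1.57078969e+00]), 'contact_force': array([ 0.29984148, -0.32049569,  0.80338861]), 'torque': array([ 0.05120807,  0.01718017, -0.03289093]), 'grip_force': 0.0, 'opening': 0.09180185620039906}
scene [[520.29679013   0.         284.6021864 ]
 [  0.         520.29679013 203.82346475]
 [  0.           0.           1.        ]] [ 1.39024325 -0.97900299  1.10828692] [-0.53302548  0.56929257 -0.62593116]
side [[490.76870816   0.         272.76286026]
 [  0.         490.76870816 204.05824308]
 [  0.           0.           1.        ]] [0.00337241 0.94404923 0.91616452] [ 0.38119158 -0.71647104 -0.58426213]
wrist [[294.29039105   0.         282.68535521]
 [  0.         294.29039105 209.27350938]
 [  0.           0.           1.        ]] [0.52426288 0.06465335 0.38300639] [-9.24451084e-04 -2.45698678e-01 -9.69345813e-01]
```

View pics/scene0.png

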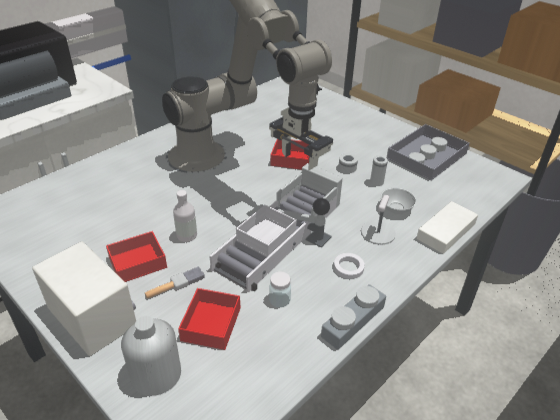

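View pics/side0.png

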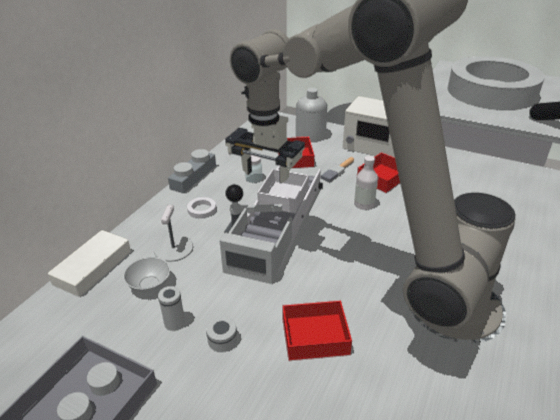

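The scene picture shows the station with the aluminium tote at (263,230), black ball at (321,206), tall canister at (379,170), squat one at (348,163). The three red trays are the look-alikes. The side view shows the tall canister at (171,308), the ball at (234,192), and the squat one at (222,333).

```bash
cat > h.py <<'E'
import numpy as np,cv2
def cloud(n):
    z=np.load(n) if isinstance(n,str) else n
    d=z["d"];K=z["K"];R=cv2.Rodrigues(np.array(z["r"],float))[0]
    v,u=np.indices(d.shape); c=np.stack([(u-K[0,2])/K[0,0]*d,(v-K[1,2])/K[1,1]*d,d],-1)
    w=(c-np.ravel(z["t"]))@R; w[d==0]=np.nan
    return w,z["p"]
E
python3 - <<'E'
from h import *
P=[];C=[]
for n in("scene","side","wrist"):
    w,p=cloud(n+"0.npz"); P.append(w.reshape(-1,3));C.append(p.reshape(-1,3))
    for nm,(u,v) in {"scene":{"tall":(379,158),"squat":(348,159),"ball":(321,206)},"side":{"tall":(170,294),"squat":(222,327),"ball":(234,192)},"wrist":{}}[n].items():
        print(n,nm,w[v-1:v+2,u-1:u+2].reshape(-1,3).mean(0).round(3))
    hh=w[...,2]
    # black ball
    m=(p.max(-1)<50)&(hh>.09)&(hh<.165)&(w[...,0]>.3)&(w[...,0]<.9)&(abs(w[...,1])<.4)
    k,l,s,c=cv2.connectedComponentsWithStats(m.astype(np.uint8))
    for i in range(1,k):
        if s[i,4]>60:
            q=w[l==i]; A=np.c_[2*q,np.ones(len(q))]; o=np.linalg.lstsq(A,(q**2).sum(1),rcond=None)[0]
            print(n,"ball blob",c[i].round(),s[i,4],"sphere",o[:3].round(4),np.sqrt(o[3]+o[:3]@o[:3]).round(4))
P=np.concatenate(P)
# top view heightmap x .3..0.9 , y -.5...5 , 2 mm
g=np.zeros((300,500)); ok=np.isfinite(P).all(1)&(P[:,2]<.2)&(P[:,2]>-.02);P=P[ok]
i=((.9-P[:,0])/.002).astype(int); j=((.5-P[:,1])/.002).astype(int); k=(i>=0)&(i<300)&(j>=0)&(j<500)
np.maximum.at(g,(i[k],j[k]),P[k,2])
im=cv2.applyColorMap((np.clip(g/.18,0,1)*255).astype(np.uint8),cv2.COLORMAP_JET)
cv2.imwrite("pics/top.png",np.vstack([im,cv2.resize(cv2.imread("pics/wrist0.png"),(400,300))[:, :][:, :] if 0 else cv2.copyMakeBorder(cv2.resize(cv2.imread("pics/wrist0.png"),(400,300)),0,0,0,100,0)]))
E
```

```text
scene tall [nan nan nan]
scene squat [0.465 0.342 0.047]
scene ball [ 0.652 -0.034  0.146]
side tall [0.585 0.359 0.101]
side squat [0.457 0.349 0.046]
side ball [ 0.629 -0.004  0.147]
side ball blob [234. 193.] 191 sphere [ 0.6369 -0.0141  0.1338] 0.0213
wrist ball blob [541.  51.] 143 sphere [0.7491 0.1347 0.099 ] 0.0056
wrist ball blob [410. 227.] 1875 sphere [ 0.6372 -0.0204  0.1296] 0.0253
```

View pics/top.png

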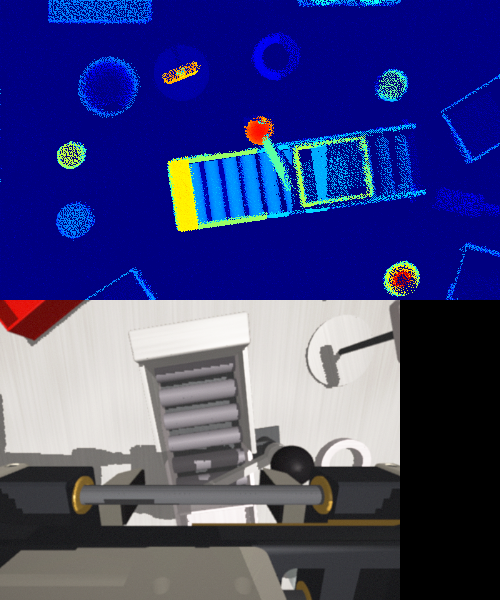

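Run:
```python
from h import *
P=np.concatenate([cloud(n+"0.npz")[0].reshape(-1,3) for n in("scene","side","wrist")]);P=P[np.isfinite(P).all(1)]
def disk(c,r,z0,z1):
    q=P[(np.hypot(P[:,0]-c[0],P[:,1]-c[1])<r)&(P[:,2]>z0)&(P[:,2]<z1)]
    return np.array(cv2.minEnclosingCircle(q[:,:2].astype(np.float32))[0]),cv2.minEnclosingCircle(q[:,:2].astype(np.float32))[1],np.median(q[:,:2],0),len(q)
print("tall",disk((.59,.36),.04,.094,.108)); print("squat",disk((.46,.35),.05,.038,.052))
m=(abs(P[:,2]-.115)<.006)&(P[:,1]>.1)&(P[:,1]<.19)&(P[:,0]>.4)&(P[:,0]<.62)
r=cv2.minAreaRect(P[m][:,:2].astype(np.float32));print("endstop",r,m.sum())
# lane points: rails z 55-70 , cheeks 90-98
a=.141; ey=np.array([-np.sin(a),np.cos(a)]); ex=np.array([np.cos(a),np.sin(a)])
b=np.array([.637,-.019]); 
for a in (.141,):
  o=b-ex*.105-ey*.038; s=(P[:,:2]-o)@np.c_[ex,ey]
  print("origin by ball",o)
  for nm,mm in {"railR":(P[:,2]>.056)&(P[:,2]<.066)&(s[:,0]>.055)&(s[:,0]<.085)&(s[:,1]<-.02)&(s[:,1]>-.25),
             "railL":(P[:,2]>.056)&(P[:,2]<.066)&(s[:,0]<-.055)&(s[:,0]>-.085)&(s[:,1]<-.02)&(s[:,1]>-.25),
             "cheekR":(abs(P[:,2]-.095)<.005)&(s[:,0]>.055)&(s[:,0]<.085)&(s[:,1]>.06)&(s[:,1]<.18),
             "cheekL":(abs(P[:,2]-.095)<.005)&(s[:,0]<-.055)&(s[:,0]>-.085)&(s[:,1]>.06)&(s[:,1]<.18)}.items():
    q=s[mm]; f=np.polyfit(q[:,1],q[:,0],1) if len(q)>20 else None; print(nm,len(q),f,np.percentile(q[:,0],[3,50,97]) if len(q) else 0)
  t=(abs(P[:,2]-.1)<.005)&(abs(s[:,0])<.067)&(s[:,1]<.01)&(s[:,1]>-.22)
  print("tote rect",cv2.minAreaRect(P[t][:,:2].astype(np.float32)),np.percentile(s[t],[1,99],axis=0))
  e=(abs(P[:,2]-.115)<.004)&(abs(s[:,0])<.08)&(s[:,1]>.15); print("endstop y",np.percentile(s[e],[1,50,99],axis=0))
  br=(abs(P[:,2]-.084)<.004)&(np.hypot(*(s-[.105,.038]).T)<.14)&(np.hypot(*(s-[.105,.038]).T)>.04)&(s[:,1]>-.01+0*s[:,0])&(s[:,1]<.06)&(s[:,0]<.1)&(s[:,0]>-.05)
  q=s[br]-[.105,.038]; print("bar",len(q),np.median(np.arctan2(-q[:,1],-q[:,0])))
```

```text
tall (array([0.5911938 , 0.35735279]), 0.031109381467103958, array([0.58784832, 0.35994801]), 408)
squat (array([0.46043587, 0.3475664 ]), 0.04087477922439575, array([0.45809926, 0.35309464]), 780)
endstop ((0.5117064118385315, 0.13261064887046814), (0.1467273086309433, 0.04619520530104637), 9.195538520812988) 8567
origin by ball [ 0.53838229 -0.07137888]
railR 359 [-0.02404986  0.06525473] [0.05816036 0.0696876  0.07568225]
railL 333 [-0.02133386 -0.06666326] [-0.06938116 -0.06473558 -0.0558086 ]
cheekR 1141 [-0.00162441  0.06682997] [0.06311413 0.06655703 0.07116303]
cheekL 1135 [-0.00622101 -0.0656172 ] [-0.07032936 -0.06639264 -0.06152841]
tote rect ((0.5562707781791687, -0.16511957347393036), (0.12473428249359131, 0.15415455400943756), 7.996255874633789) [[-0.05662836 -0.16879902]
 [ 0.06579423 -0.02388951]]
endstop y [[-0.06870157  0.18806913]
 [ 0.00082872  0.20531051]
 [ 0.06807127  0.2229068 ]]
bar 846 0.35711604551325854
```

Measured: the station origin is about (0.538,-0.071), yaw about 0.147. The tote is at (0.555,-0.166), the ball at (0.637,-0.019), and the tall can at (0.589,0.359). The opening bar (135 mm) would sweep into the tote's front, so I'll first roll the empty tote about 85 mm upstream by its rear wall.

```bash
python3 -m crank '[[1,-233,38,0,1.425],[1,-233,38,0,1.425],[1,-233,38,0,1.425],[1,-233,38,0,1.425],[1,-233,38,0,1.425],[1,-233,38,0,1.425],[1,-233,38,0,1.425],[1,-233,38,0,1.425],[1,-233,38,0,1.425],[1,-233,38,0,1.425],[1,-233,38,0,1.425],[1,-233,38,0,1.425]]' 15
python3 - <<'E'
from cell import telemetry, vision
import cv2,numpy as np
from h import *
c=vision.get_calibration("wrist");p,d=vision.read_camera("wrist")
cv2.imwrite("pics/w1.png",p[...,::-1])
w,_=cloud(dict(p=p,d=d,K=c["camera_matrix"],r=c["rvec"],t=c["tvec"]))
print(telemetry.observe()["tool_pos"],telemetry.observe()["tool_rot"])
m=(abs(w[...,2]-.1)<.005)&(w[...,0]>.45)&(w[...,0]<.66)&(w[...,1]<-.05)
print(m.sum(),cv2.minAreaRect(w[m][:,:2].astype(np.float32)))
E
```

```text
time: 1.15
tool_pos: [0.563, -0.233, 0.4043]
tool_rot: [-3.141, 0.001, 0.139]
contact_force: [0.5, -0.2, -0.2]
opening: 0.092
grip_force: 0.0
[ 0.56296958 -0.23303043  0.40430671] [-3.14105718e+00  5.83689179e-04  1.39510661e-01]
2030 ((0.5544548034667969, -0.1679830551147461), (0.12016970664262772, 0.1396433264017105), 8.171807289123535)
```

View pics/w1.png

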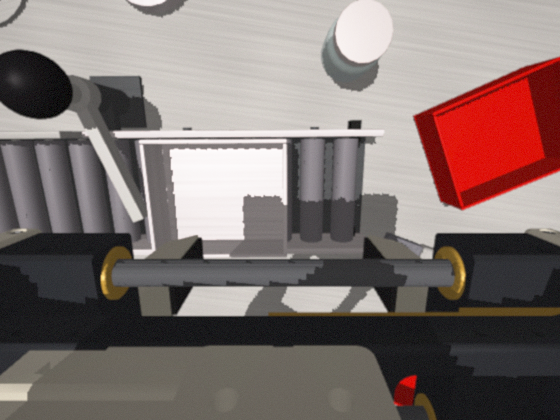

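The wrist picture shows the aluminium tote at (215,195), its rear wall at (288,195) midway between the fingers, and the lane free behind it to (380,195). Descend and grip the rear wall.

```bash
python3 -m crank '[[1,0,0,40,0],[1,0,0,80,0],[1,0,0,120,0],[1,0,0,146,0],[1,0,0,146,0],[-1,0,0,146,0],[-1,0,0,146,0],[-1,0,0,146,0],[-1,0,0,146,0],[-1,0,0,146,0],[-1,0,0,146,0],[-1,0,0,146,0]]' 15
python3 -m crank '[[-1,0,0,0,0],[-1,0,3,0,0],[-1,0,10,0,0],[-1,0,20,0,0],[-1,0,32,0,0],[-1,0,45,0,0],[-1,0,58,0,0],[-1,0,68,0,0],[-1,0,76,0,0],[-1,0,80,0,0],[-1,0,80,0,0],[-1,0,80,0,0]]'
```

```text
time: 2.2
tool_pos: [0.5631, -0.233, 0.2594]
tool_rot: [3.141, -0.001, 0.146]
contact_force: [0.6, -0.4, 0.0]
opening: 0.0493
grip_force: 0.0
time: 3.2
tool_pos: [0.5745, -0.3124, 0.2587]
tool_rot: [3.141, 0.0, 0.145]
contact_force: [-0.2, -0.2, 0.4]
opening: 0.004
grip_force: 15.0
```

```bash
python3 -m crank '[[0.2,0,0,0,0],[0.2,0,0,0,0],[0.2,0,0,0,0],[0.2,0,0,-10,0],[0.2,0,0,-50,0],[0.2,0,0,-90,0],[1,0,0,-130,0],[1,0,0,-150,0],[1,0,0,-150,0]]'
python3 -m crank '[[1,60,-360,0,0],[1,60,-360,0,0],[1,60,-360,0,0],[1,60,-360,0,0],[1,60,-360,0,0],[1,60,-360,0,0],[1,60,-360,0,0],[1,60,-360,0,0],[1,60,-360,0,0],[1,60,-360,0,0]]'
python3 -m crank '[[1,51,-302,0,0],[1,51,-302,0,0],[1,51,-302,0,0],[1,51,-302,0,0],[1,51,-302,0,0],[1,51,-302,0,0],[1,51,-302,0,0],[1,51,-302,0,0],[1,51,-302,0,0],[1,51,-302,0,0]]'
cat > look.py <<'E'
import sys
from cell import telemetry, vision
from h import *
def look(name="wrist",png=None):
    c=vision.get_calibration(name);p,d=vision.read_camera(name)
    if png: cv2.imwrite(png,p[...,::-1])
    return cloud(dict(p=p,d=d,K=c["camera_matrix"],r=c["rvec"],t=c["tvec"]))
def report(wx,wy):
    s=telemetry.observe();t=s["tool_pos"];a=s["tool_rot"][2];dx,dy=wx-t[0],wy-t[1]
    print("tool shift mm: dx %.1f dy %.1f"%(1e3*(dx*np.cos(a)+dy*np.sin(a)),1e3*(dx*np.sin(a)-dy*np.cos(a))),"tcp",t.round(4),"yaw",a.round(4))
E
python3 - <<'E'
from look import *
w,p=look(png="pics/w2.png")
m=(abs(w[...,2]-.1)<.006)&(np.hypot(w[...,0]-.589,w[...,1]-.359)<.05)
q=w[m][:,:2].astype(np.float32);print(m.sum(),cv2.minEnclosingCircle(q),np.median(q,0))
report(*cv2.minEnclosingCircle(q)[0])
w,p=look("scene",png="pics/s2.png")
m=(abs(w[...,2]-.1)<.006)&(w[...,0]>.47)&(w[...,0]<.68)&(w[...,1]<-.1)&(w[...,1]>-.4)
k,l,s,c=cv2.connectedComponentsWithStats(cv2.dilate(m.astype(np.uint8),np.ones((3,3))))
i=1+s[1:,4].argmax(); print("tote",cv2.minAreaRect(w[m&(l==i)][:,:2].astype(np.float32)))
E
```

```text
time: 3.95
tool_pos: [0.5749, -0.312, 0.4165]
tool_rot: [3.133, -0.009, 0.146]
contact_force: [0.1, -0.9, 0.7]
opening: 0.0595
grip_force: 0.0
time: 4.78
tool_pos: [0.5809, 0.0585, 0.4086]
tool_rot: [-3.139, 0.0, 0.152]
contact_force: [-0.5, -0.7, 0.0]
opening: 0.0922
grip_force: 0.0
time: 5.62
tool_pos: [0.5881, 0.3593, 0.4078]
tool_rot: [3.14, 0.001, 0.147]
contact_force: [-0.8, -0.2, -0.1]
opening: 0.0916
grip_force: 0.0
1850 ((0.5868390202522278, 0.3568381667137146), 0.024953627958893776) [0.5881022 0.3569933]
tool shift mm: dx -1.8 dy 1.1 tcp [0.5884 0.3582 0.4082] yaw 0.1457
tote ((0.5689181089401245, -0.2464621663093567), (0.12674939632415771, 0.14494973421096802), 7.850412845611572)
```

View pics/w2.png

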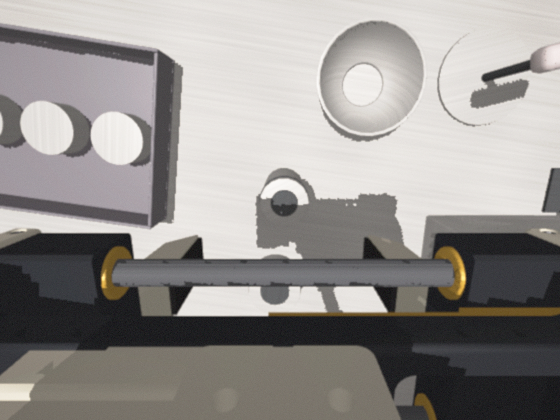

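The wrist picture shows the tall canister's top (285,195) between the fingers, 25 mm in radius at 100 mm height; the squat one lies behind the gripper at (275,288). The tall one is the 50 mm one, so I grip it.

```bash
python3 -m crank '[[1,-2,1,40,0],[1,-2,1,80,0],[1,-2,1,120,0],[1,-2,1,150,0],[1,-2,1,167,0],[1,-2,1,167,0],[-1,-2,1,167,0],[-1,-2,1,167,0],[-1,-2,1,167,0],[-1,-2,1,167,0],[-1,-2,1,167,0],[-1,-2,1,167,0]]' 30
python3 -m crank '[[-1,0,0,0,0],[-1,0,0,0,0],[-1,0,0,0,0],[-1,0,0,-10,0],[-1,0,0,-40,0],[-1,0,0,-80,0],[-1,0,0,-120,0],[-1,0,0,-160,0],[-1,0,0,-175,0],[-1,0,0,-175,0]]'
```

```text
time: 6.72
tool_pos: [0.5865, 0.3578, 0.2427]
tool_rot: [-3.141, -0.001, 0.146]
contact_force: [0.2, -0.4, 0.2]
opening: 0.0564
grip_force: 0.0
time: 7.55
tool_pos: [0.5864, 0.3579, 0.4225]
tool_rot: [-3.139, -0.009, 0.146]
contact_force: [-0.1, 0.5, -4.2]
opening: 0.0495
grip_force: 30.0
```

```bash
python3 -m crank '[[-1,-5,28,0,0],[-1,-11,63,0,0],[-1,-17,98,0,0],[-1,-23,133,0,0],[-1,-29,168,0,0],[-1,-35,203,0,0],[-1,-41,238,0,0],[-1,-47,273,0,0],[-1,-54,308,0,0]]'
python3 -m crank '[[-1,-6,35,0,0],[-1,-12,70,0,0],[-1,-18,105,0,0],[-1,-24,140,0,0],[-1,-30,175,0,0],[-1,-36,210,0,0],[-1,-42,245,0,0],[-1,-48,280,0,0],[-1,-53,308,0,0],[-1,-53,308,0,0],[-1,-53,308,0,0],[-1,-53,308,0,0]]'
python3 - <<'E'
from look import *
print(telemetry.observe())
w,p=look("scene",png="pics/s3.png")
m=(abs(w[...,2]-.1)<.006)&(w[...,0]>.47)&(w[...,0]<.68)&(w[...,1]<-.1)&(w[...,1]>-.4)
k,l,s,c=cv2.connectedComponentsWithStats(cv2.dilate(m.astype(np.uint8),np.ones((3,3))))
i=1+s[1:,4].argmax(); print("tote",cv2.minAreaRect(w[m&(l==i)][:,:2].astype(np.float32)))
report(.57,-.267)
E
```

```text
time: 8.3
tool_pos: [0.577, 0.0435, 0.4142]
tool_rot: [-3.141, 0.005, 0.146]
contact_force: [1.4, -0.2, -4.1]
opening: 0.0498
grip_force: 30.0
time: 9.3
tool_pos: [0.5699, -0.267, 0.4146]
tool_rot: [-3.138, 0.003, 0.145]
contact_force: [-0.1, 0.0, -4.2]
opening: 0.0497
grip_force: 30.0
{'time': 9.3, 'qpos': array([-5.59978608e-01,  5.33116018e-01,  1.19176554e+00,  5.98104440e-04,
        1.42094244e+00,  8.65295294e-01]), 'qvel': array([ 0.02404072, -0.01595573, -0.00539651, -0.00176453,  0.00146439,
       -0.00072423]), 'joint_efforts': array([-1.33340780e+00, -5.62608755e+01, -2.75287950e+01, -3.65541223e-02,
       -7.58466055e-02, -9.99792363e-03]), 'tool_pos': array([ 0.56985662, -0.26698425,  0.41456504]), 'tool_rot': array([-3.13839902e+00,  2.83805857e-03,  1.45436413e-01]), 'contact_force': array([-0.10711744,  0.03066876, -4.17765817]), 'torque': array([ 0.09092619,  0.12002777, -0.00219333]), 'grip_force': 29.99654710292816, 'opening': 0.04968294413059961}
tote ((0.5698017477989197, -0.2460746169090271), (0.1245860755443573, 0.14511781930923462), 8.433165550231934)
tool shift mm: dx -0.1 dy 0.6 tcp [ 0.57   -0.2664  0.4152] yaw 0.1464
```

```bash
python3 -m crank '[[-1,0,0,25,0],[-1,0,0,50,0],[-1,0,0,75,0],[-1,0,0,95,0],[-1,0,0,105,0],[-1,0,0,110,0],[-1,0,0,113,0],[-1,0,0,115,0],[-1,0,0,115,0],[-1,0,0,115,0]]'
python3 -m crank '[[-1,0,0,1,0],[-1,0,0,2,0],[-1,0,0,2,0],[-1,0,0,2,0]]'
```

```text
time: 10.18
tool_pos: [0.5703, -0.2674, 0.3029]
tool_rot: [3.14, -0.002, 0.146]
contact_force: [-0.1, 0.7, -4.4]
opening: 0.0496
grip_force: 30.0
time: 10.52
tool_pos: [0.57, -0.2674, 0.2999]
tool_rot: [3.141, -0.0, 0.146]
contact_force: [0.1, 0.1, -4.4]
opening: 0.0498
grip_force: 30.0
```

```bash
python3 -m crank '[[-1,0,0,1,0],[-1,0,0,2,0],[-1,0,0,2.5,0],[-1,0,0,3,0],[-1,0,0,3,0],[-1,0,0,3,0]]'
```

```text
time: 11.02
tool_pos: [0.5701, -0.2673, 0.2967]
tool_rot: [-3.142, -0.0, 0.146]
contact_force: [0.1, -0.7, -3.9]
opening: 0.0492
grip_force: 30.0
```

```bash
python3 -m crank '[[-1,0,0,0.5,0],[-1,0,0,1,0],[-1,0,0,1,0],[-1,0,0,1,0]]'; python3 -m crank '[[-1,0,0,0.5,0],[-1,0,0,1,0],[-1,0,0,1,0],[-1,0,0,1,0]]'
```

```text
time: 11.35
tool_pos: [0.5701, -0.2673, 0.2962]
tool_rot: [3.141, -0.001, 0.146]
contact_force: [-0.7, 0.2, -0.0]
opening: 0.0495
grip_force: 30.0
time: 11.68
tool_pos: [0.5701, -0.2675, 0.2962]
tool_rot: [3.14, -0.001, 0.146]
contact_force: [-2.4, 0.1, 6.4]
opening: 0.0492
grip_force: 30.0
```

```bash
python3 -m crank '[[0,0,0,-1,0],[0.3,0,0,-1,0],[1,0,0,-1,0],[1,0,0,-1,0],[1,0,0,-1,0],[1,0,0,-10,0],[1,0,0,-50,0],[1,0,0,-90,0],[1,0,0,-105,0],[1,0,0,-105,0]]'
python3 -m crank '[[1,102,-235,0,0],[1,102,-235,0,0],[1,102,-235,0,0],[1,102,-235,0,0],[1,102,-235,0,0],[1,102,-235,0,0],[1,102,-235,0,0],[1,102,-235,0,0],[1,102,-235,0,0]]'
python3 - <<'E'
from look import *
w,p=look("scene",png="pics/s4.png")
cv2.imwrite("pics/s4c.png",cv2.resize(p[150:310,180:420,::-1],None,fx=3,fy=3))
m=(abs(w[...,2]-.154)<.006)&(np.hypot(w[...,0]-.57,w[...,1]+.267)<.06)
if m.sum(): print("can top",cv2.minEnclosingCircle(w[m][:,:2].astype(np.float32)),m.sum())
w,p=look(png="pics/w4.png")
m=(p.max(-1)<50)&(w[...,2]>.1)&(w[...,2]<.165)&(np.hypot(w[...,0]-.637,w[...,1]+.019)<.04)
q=w[m]; o=np.linalg.lstsq(np.c_[2*q,np.ones(len(q))],(q**2).sum(1),rcond=None)[0]
print(len(q),"sphere",o[:3].round(4),np.sqrt(o[3]+o[:3]@o[:3]).round(4)); report(*o[:2])
E
```

```text
time: 12.52
tool_pos: [0.5705, -0.2675, 0.406]
tool_rot: [3.135, -0.008, 0.146]
contact_force: [-0.2, -0.8, 0.2]
opening: 0.0916
grip_force: 0.0
time: 13.27
tool_pos: [0.6367, -0.02, 0.3992]
tool_rot: [3.141, 0.001, 0.147]
contact_force: [0.2, -0.2, 0.5]
opening: 0.0918
grip_force: 0.0
can top ((0.57679283618927, -0.26714208722114563), 0.028154807165265083) 187
2559 sphere [ 0.6373 -0.0204  0.1292] 0.0255
tool shift mm: dx 0.9 dy -1.1 tcp [ 0.6366 -0.0216  0.3995] yaw 0.1442
```

View pics/s4c.png

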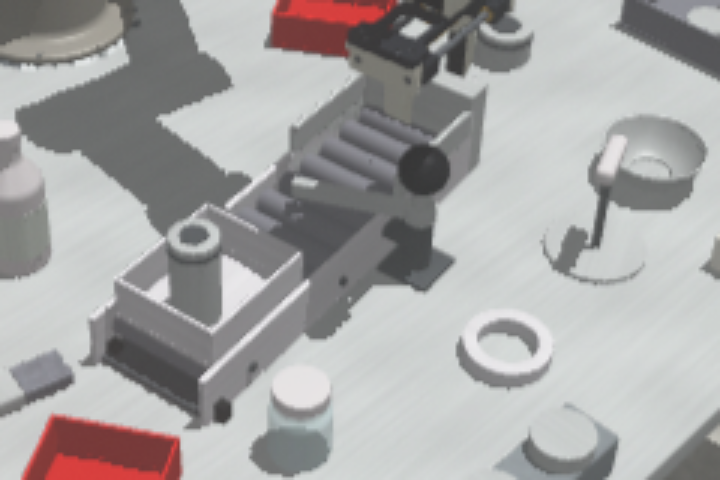

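The crop shows the canister standing in the tote at (195,270) and the bar clear of the tote. Now grip the ball with 55 N.

```bash
python3 -m crank '[[1,1,-0.5,40,0],[1,1,-0.5,80,0],[1,1,-0.5,105,0],[1,1,-0.5,110,0],[1,1,-0.5,110,0],[-1,1,-0.5,110,0],[-1,1,-0.5,110,0],[-1,1,-0.5,110,0],[-1,1,-0.5,110,0],[-1,1,-0.5,110,0],[-1,1,-0.5,110,0],[-1,1,-0.5,110,0]]' 55
python3 -m crank '[[-1,0,0,0,0],[-1,0,0,0,0],[-1,0,0,0,-0.04],[-1,0,0,0,-0.1],[-1,0,0,0,-0.16],[-1,0,0,0,-0.22],[-1,0,0,0,-0.3],[-1,0,0,0,-0.3]]'
```

```text
time: 14.37
tool_pos: [0.6378, -0.0194, 0.2902]
tool_rot: [3.141, -0.001, 0.146]
contact_force: [0.6, 0.8, 3.2]
opening: 0.0503
grip_force: 55.1
time: 15.03
tool_pos: [0.6379, -0.0194, 0.2902]
tool_rot: [3.141, -0.001, 0.449]
contact_force: [-0.6, 0.6, 3.5]
opening: 0.05
grip_force: 55.0
```

```bash
cat > bar.py <<'E'
from look import *
def bar():
    a=.144; ex=np.array([np.cos(a),np.sin(a)]);ey=np.array([-np.sin(a),np.cos(a)])
    for n in("scene","side"):
        w,p=look(n); r=(w[...,:2]-[.6375,-.0195])@np.c_[ex,ey]
        d=np.hypot(r[...,0],r[...,1]); m=(abs(w[...,2]-.081)<.006)&(d>.05)&(d<.14)&(r[...,1]<.03)
        t=np.arctan2(-r[...,1],-r[...,0])[m]; h,e=np.histogram(t,np.arange(-.2,1.8,.05)); i=h.argmax()
        print(n,len(t),"angle",np.median(t[(t>e[i]-.08)&(t<e[i]+.13)]).round(3) if len(t) else None,h.max())
bar()
E
python3 bar.py
```

```text
scene 114 angle 0.712 41
side 121 angle 0.612 37
```

```bash
python3 -m crank '[[-1,0,0,0,-0.08],[-1,0,0,0,-0.18],[-1,0,0,0,-0.28],[-1,0,0,0,-0.38],[-1,0,0,0,-0.48],[-1,0,0,0,-0.58],[-1,0,0,0,-0.68],[-1,0,0,0,-0.78],[-1,0,0,0,-0.86],[-1,0,0,0,-0.92],[-1,0,0,0,-0.92]]'; python3 bar.py; python3 -c "
from cell import telemetry as t;s=t.observe();print(s['torque'],s['qpos'])"
```

```text
time: 16.05
tool_pos: [0.6379, -0.0194, 0.2901]
tool_rot: [3.141, -0.0, 1.365]
contact_force: [-0.0, -0.9, 4.3]
opening: 0.0504
grip_force: 55.0
scene 116 angle 1.624 36
side 0 angle None 0
[-0.10376494  0.06647609  0.11136789] [-1.50337748e-01  6.47487174e-01  1.34078445e+00 -2.31347978e-04
  1.15233281e+00  5.75398407e-02]
```

```bash
python3 -m crank '[[-1,0,0,0,-0.04],[-1,0,0,0,-0.08],[-1,0,0,0,-0.08]]'; python3 bar.py; python3 -c "
from cell import telemetry as t;s=t.observe();print(s['torque'],s['qpos'])"
```

```text
time: 16.4
tool_pos: [0.6379, -0.0195, 0.2899]
tool_rot: [3.141, -0.0, 1.443]
contact_force: [0.7, 0.2, 4.6]
opening: 0.0499
grip_force: 55.0
scene 111 angle 1.622 41
side 0 angle None 0
[-0.15535095 -0.04718066 -0.80013098] [-1.50566897e-01  6.47760738e-01  1.34090536e+00  1.67032999e-04
  1.15208394e+00 -2.20903639e-02]
```

```bash
python3 -m crank '[[0.5,0,0,0,0],[1,0,0,0,0],[1,0,0,0,0],[1,0,0,0,0],[1,0,0,-20,0],[1,0,0,-60,0],[1,0,0,-100,0],[1,0,0,-115,0],[1,0,0,-115,0]]'
python3 -m crank '[[-1,-193,-85,0,-0.27],[-1,-193,-85,0,-0.27],[-1,-193,-85,0,-0.27],[-1,-193,-85,0,-0.27],[-1,-193,-85,0,-0.27],[-1,-193,-85,0,-0.27],[-1,-193,-85,0,-0.27],[-1,-193,-85,0,-0.27],[-1,-193,-85,0,-0.27],[-1,-193,-85,0,-0.27]]' 20
python3 - <<'E'
from look import *
w,p=look(png="pics/w5.png"); print((p.shape))
m=(abs(w[...,2]-.1)<.005)&(w[...,0]>.47)&(w[...,0]<.66)&(w[...,1]<-.1)&(w[...,1]>-.4)
q=w[m][:,:2];print(m.sum(),cv2.minAreaRect(q.astype(np.float32)))
a=.144; s=(q-[.5657,-.2455])@np.array([[np.cos(a),-np.sin(a)],[np.sin(a),np.cos(a)]])
print("rel tote",np.percentile(s,[1,50,99],axis=0))
w,p=look("side")
m=(abs(w[...,2]-.154)<.006)&(np.hypot(w[...,0]-.57,w[...,1]+.267)<.06)
if m.sum(): print("can top",cv2.minEnclosingCircle(w[m][:,:2].astype(np.float32)),m.sum())
report(.5282,-.1963)
E
```

```text
time: 17.25
tool_pos: [0.6381, -0.0192, 0.41]
tool_rot: [3.133, 0.0, 1.446]
contact_force: [-0.6, 0.3, 0.5]
opening: 0.0913
grip_force: 0.0
time: 18.08
tool_pos: [0.5301, -0.1989, 0.4043]
tool_rot: [-3.141, -0.001, 1.718]
contact_force: [0.0, 0.1, 0.4]
opening: 0.0297
grip_force: 0.0
(420, 560, 3)
1304 ((0.5658698678016663, -0.24607768654823303), (0.120052769780159, 0.13993847370147705), 8.190420150756836)
rel tote [[-0.05964696 -0.06943533]
 [-0.02031709  0.05750249]
 [ 0.05939897  0.06919491]]
can top ((0.5701466202735901, -0.26299649477005005), 0.02607707679271698) 120
tool shift mm: dx 3.0 dy -1.4 tcp [ 0.53   -0.199   0.4045] yaw 1.7179
```

View pics/w5.png

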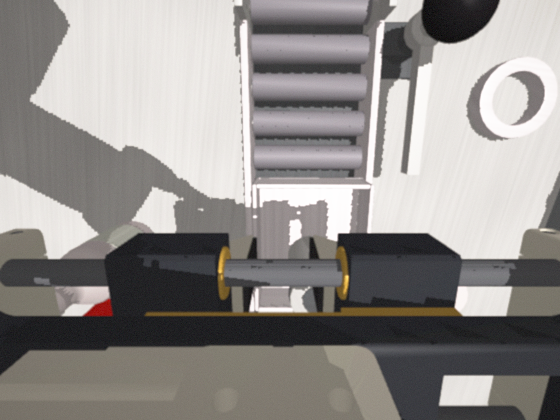

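The tote's front wall is at (312,184), the bar open beside the lane at (415,120). Tote pose agrees with prediction; descend inside against the front wall.

```bash
python3 -m crank '[[-1,2,-1,40,0],[-1,2,-1,80,0],[-1,2,-1,110,0],[-1,2,-1,130,0],[-1,2,-1,146,0],[-1,2,-1,146,0]]'
python3 -m crank '[[-1,3,0,0,0],[-1,8,0,0,0],[-1,15,0,0,0],[-1,24,0,0,0],[-1,34,0,0,0],[-1,44,0,0,0],[-1,54,0,0,0],[-1,64,0,0,0],[-1,74,0,0,0],[-1,84,0,0,0],[-1,94,0,0,0],[-1,104,0,0,0]]'
```

```text
time: 18.68
tool_pos: [0.5275, -0.1972, 0.2552]
tool_rot: [-3.136, -0.004, 1.717]
contact_force: [-0.7, 0.4, -0.2]
opening: 0.0006
grip_force: 0.0
time: 19.68
tool_pos: [0.5129, -0.0945, 0.2587]
tool_rot: [-3.142, -0.0, 1.716]
contact_force: [0.6, -0.8, 0.6]
opening: 0.0006
grip_force: 0.9
```

```bash
python3 -m crank '[[-1,10,0,0,0],[-1,22,0,0,0],[-1,34,0,0,0],[-1,46,0,0,0],[-1,58,0,0,0],[-1,70,0,0,0],[-1,82,0,0,0],[-1,94,0,0,0],[-1,106,0,0,0],[-1,118,0,0,0],[-1,130,0,0,0],[-1,140,0,0,0]]'
python3 -m crank '[[-1,10,0,0,0],[-1,18,0,0,0],[-1,25,0,0,0],[-1,31,0,0,0],[-1,36,0,0,0],[-1,40,0,0,0],[-1,44,0,0,0],[-1,47,0,0,0],[-1,50,0,0,0]]'
```

```text
time: 20.68
tool_pos: [0.4925, 0.0444, 0.2587]
tool_rot: [-3.141, -0.0, 1.716]
contact_force: [0.1, -1.5, 0.0]
opening: 0.0003
grip_force: 0.6
time: 21.43
tool_pos: [0.4856, 0.0926, 0.2587]
tool_rot: [3.142, 0.0, 1.716]
contact_force: [0.1, -1.2, -0.4]
opening: 0.0008
grip_force: 0.4
```

```bash
python3 -m crank '[[-1,1,0,0,0],[-1,2,0,0,0],[-1,3,0,0,0],[-1,4,0,0,0],[-1,5,0,0,0],[-1,6,0,0,0],[-1,6,0,0,0]]'
python3 - <<'E'
from look import *
w,p=look("scene",png="pics/s6.png")
cv2.imwrite("pics/s6c.png",cv2.resize(p[130:290,200:440,::-1],None,fx=3,fy=3))
a=.144; s=(w[...,:2]-[.5384,-.0714])@np.array([[np.cos(a),-np.sin(a)],[np.sin(a),np.cos(a)]])
m=(abs(w[...,2]-.1)<.003)&(abs(s[...,0])<.058)&(s[...,1]>.02)&(s[...,1]<.11)
print("tote rear rim",np.percentile(s[m],[2,10,50,98],axis=0),m.sum())
report(0.48,.11)
E
```

```text
time: 22.02
tool_pos: [0.485, 0.0973, 0.2588]
tool_rot: [3.142, 0.003, 1.716]
contact_force: [1.0, -9.8, -0.3]
opening: 0.0004
grip_force: 4.8
tote rear rim [[-0.05514029  0.0450824 ]
 [-0.05180963  0.04651393]
 [ 0.00571993  0.05194273]
 [ 0.05452899  0.10318   ]] 76
tool shift mm: dx 13.4 dy -3.1 tcp [0.485  0.0972 0.2588] yaw 1.7161
```

View pics/s6c.png

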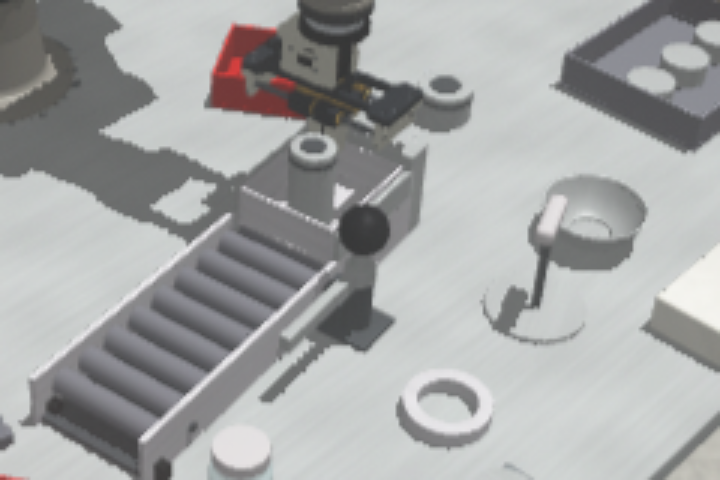

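The crop shows the tote in the bay against the end stop, canister upright at (313,175), bar open. Contact at 10 N at the expected travel (about 297 mm). Back off, lift and go to the ball.

```bash
python3 -m crank '[[-1,-3,0,0,0],[-1,-3,0,0,0],[-1,-3,0,-30,0],[-1,-3,0,-70,0],[-1,-3,0,-110,0],[-1,-3,0,-140,0],[-1,-3,0,-140,0]]'
python3 -m crank '[[1,-132,135,0,0.27],[1,-132,135,0,0.27],[1,-132,135,0,0.27],[1,-132,135,0,0.27],[1,-132,135,0,0.27],[1,-132,135,0,0.27],[1,-132,135,0,0.27],[1,-132,135,0,0.27],[1,-132,135,0,0.27],[1,-132,135,0,0.27]]' 55
python3 - <<'E'
from look import *
w,p=look()
m=(p.max(-1)<50)&(w[...,2]>.1)&(w[...,2]<.165)&(np.hypot(w[...,0]-.637,w[...,1]+.019)<.04)
q=w[m]; o=np.linalg.lstsq(np.c_[2*q,np.ones(len(q))],(q**2).sum(1),rcond=None)[0]
print(len(q),"sphere",o[:3].round(4),np.sqrt(o[3]+o[:3]@o[:3]).round(4)); report(.6378,-.0195)
E
```

```text
time: 22.65
tool_pos: [0.4861, 0.0958, 0.4052]
tool_rot: [3.129, 0.001, 1.716]
contact_force: [1.6, 0.4, -0.1]
opening: 0.0006
grip_force: 0.0
time: 23.48
tool_pos: [0.6371, -0.0146, 0.3992]
tool_rot: [3.141, -0.0, 1.447]
contact_force: [0.6, -0.7, -0.1]
opening: 0.0627
grip_force: 0.0
2508 sphere [ 0.6373 -0.0205  0.1294] 0.0254
tool shift mm: dx -4.7 dy 1.2 tcp [ 0.6372 -0.0147  0.3993] yaw 1.447
```

```bash
python3 -m crank '[[1,-5,1,0,0],[1,-5,1,0,0],[1,-5,1,0,0],[1,-5,1,40,0],[1,-5,1,80,0],[1,-5,1,105,0],[1,-5,1,109,0],[1,-5,1,109,0],[1,-5,1,109,0]]'
python3 -m crank '[[-1,0,0,0,0],[-1,0,0,0,0],[-1,0,0,0,0],[-1,0,0,0,0],[-1,0,0,0,0],[-1,0,0,0,0],[-1,0,0,0,0]]' 57
python3 - <<'E'
from look import *
w,p=look("scene")
a=.144; s=(w[...,:2]-[.5384,-.0714])@np.array([[np.cos(a),-np.sin(a)],[np.sin(a),np.cos(a)]])
m=(abs(w[...,2]-.1)<.003)&(abs(s[...,0])<.058)&(s[...,1]>.02)&(s[...,1]<.11)
print("tote rear rim",np.percentile(s[m],[2,10,50,98],axis=0),m.sum())
E
```

```text
time: 24.28
tool_pos: [0.6388, -0.0208, 0.2914]
tool_rot: [3.139, 0.0, 1.446]
contact_force: [-0.2, 0.3, 0.9]
opening: 0.0918
grip_force: 0.0
time: 24.87
tool_pos: [0.638, -0.0207, 0.2899]
tool_rot: [-3.141, 0.0, 1.446]
contact_force: [1.8, 0.3, 2.7]
opening: 0.0501
grip_force: 57.1
tote rear rim [[-0.05505884  0.044492  ]
 [-0.05246353  0.04611852]
 [-0.00039111  0.0527707 ]
 [ 0.0504214   0.10483385]] 81
```

Tote unchanged. Turn the knob shut (clockwise from above = +roll).

```bash
python3 -m crank '[[-1,0,0,0,0.04],[-1,0,0,0,0.12],[-1,0,0,0,0.21],[-1,0,0,0,0.3],[-1,0,0,0,0.39],[-1,0,0,0,0.48],[-1,0,0,0,0.57],[-1,0,0,0,0.66],[-1,0,0,0,0.75],[-1,0,0,0,0.8]]'
python3 -m crank '[[-1,0,0,0,0.08],[-1,0,0,0,0.17],[-1,0,0,0,0.26],[-1,0,0,0,0.35],[-1,0,0,0,0.44],[-1,0,0,0,0.53],[-1,0,0,0,0.61],[-1,0,0,0,0.67],[-1,0,0,0,0.71],[-1,0,0,0,0.71]]'
python3 bar.py; python3 -c "
from cell import telemetry as t;s=t.observe();print(s['torque'],s['qpos'])"
```

```text
time: 25.75
tool_pos: [0.6375, -0.0203, 0.2899]
tool_rot: [-3.14, 0.002, 0.642]
contact_force: [-5.9, 1.1, 5.1]
opening: 0.0503
grip_force: 57.0
time: 26.58
tool_pos: [0.6373, -0.0196, 0.2899]
tool_rot: [-3.14, 0.003, -0.066]
contact_force: [-6.6, 5.2, 5.3]
opening: 0.0503
grip_force: 57.0
scene 165 angle 0.097 33
side 69 angle -0.136 28
[ 0.59881658  1.14039589 -0.2266173 ] [-0.1512714   0.64775109  1.34103646  0.00159995  1.15636973  1.48303303]
```

Near shut; turn on gently until the stop's torque shows.

```bash
for i in 1; do python3 -m crank '[[-1,0,0,0,0.05],[-1,0,0,0,0.1],[-1,0,0,0,0.1]]'; python3 -c "
from cell import telemetry as t;s=t.observe();print(s['torque'])"; python3 -m crank '[[-1,0,0,0,0.05],[-1,0,0,0,0.1],[-1,0,0,0,0.1]]'; done; python3 -c "
from cell import telemetry as t;s=t.observe();print(s['torque'])"
```

```text
time: 26.93
tool_pos: [0.6379, -0.0197, 0.2899]
tool_rot: [-3.14, 0.001, -0.165]
contact_force: [-2.4, 4.9, 3.1]
opening: 0.0502
grip_force: 57.0
[ 1.07760267  0.51606101 -0.17369892]
time: 27.18
tool_pos: [0.6393, -0.0201, 0.29]
tool_rot: [-3.14, -0.004, -0.264]
contact_force: [5.9, 2.8, -2.0]
opening: 0.0499
grip_force: 57.0
[ 0.82276084 -0.91327668  0.21212617]
```

```bash
python3 -m crank '[[-1,0,0,0,0.04],[-1,0,0,0,0.08],[-1,0,0,0,0.08]]'; python3 -c "
from cell import telemetry as t;s=t.observe();print(s['torque'])";  python3 bar.py
python3 - <<'E'
from look import *
w,p=look("scene")
cv2.imwrite("pics/s7c.png",cv2.resize(p[150:270,250:430,::-1],None,fx=4,fy=4))
E
```

```text
time: 27.43
tool_pos: [0.6394, -0.0203, 0.2902]
tool_rot: [-3.14, -0.005, -0.344]
contact_force: [6.1, 3.0, -1.7]
opening: 0.0504
grip_force: 57.0
[ 0.4764358  -0.91100934 -0.05479939]
scene 145 angle 0.051 33
side 47 angle -0.135 25
```

View pics/s7c.png

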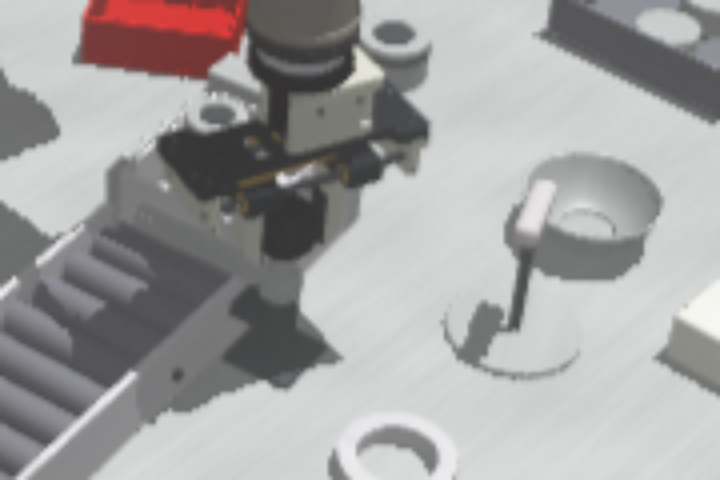

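The bar is hidden by the gripper here. Release, rise, and measure it.

```bash
python3 -m crank '[[0.5,0,0,0,0],[1,0,0,0,0],[1,0,0,0,0],[1,0,0,0,0],[1,0,0,-20,0],[1,0,0,-60,0],[1,0,0,-100,0],[1,0,0,-120,0],[1,0,0,-120,0],[1,0,0,-120,0]]'
python3 - <<'E'
from look import *
import bar
w,p=look()
cv2.imwrite("pics/w8.png",p[...,::-1])
a=.144; s=(w[...,:2]-[.6375,-.0195])@np.array([[np.cos(a),-np.sin(a)],[np.sin(a),np.cos(a)]])
m=(abs(w[...,2]-.084)<.004)&(s[...,0]<-.04)&(s[...,0]>-.14)&(abs(s[...,1])<.1)
q=s[m]; print(len(q)); 
if len(q)>20:
  f=cv2.fitLine(q.astype(np.float32),cv2.DIST_HUBER,0,.01,.01).ravel(); print("bar line",f,np.percentile(q,[2,50,98],axis=0),"angle",np.arctan2(f[1],f[0]))
E
```

```text
time: 28.42
tool_pos: [0.6381, -0.0209, 0.411]
tool_rot: [-3.141, -0.003, -0.344]
contact_force: [-0.2, -0.2, -0.9]
opening: 0.0917
grip_force: 0.0
scene 152 angle 0.036 35
side 41 angle -0.135 25
574
bar line [ 9.9996203e-01  8.7168440e-03 -7.0882745e-02 -7.9119887e-04] [[-1.34661639e-01 -6.72700007e-03]
 [-6.87008167e-02 -1.74798773e-05]
 [-4.27513560e-02  4.11266888e-02]] angle 0.008716954
```

View pics/w8.png

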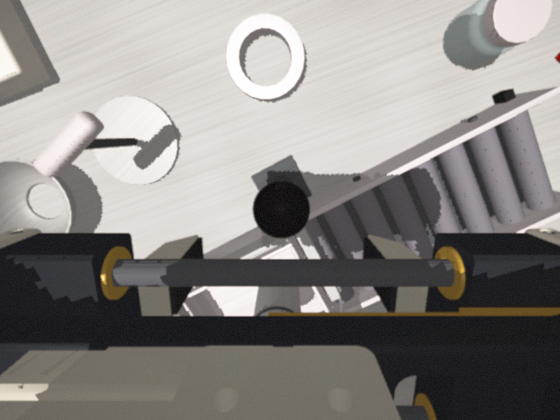

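Bar is measured at about 0.01 rad, so shut. Final check of tote and canister.

```bash
python3 -m crank '[[1,0,0,-30,0],[1,0,0,-30,0],[1,0,0,-30,0]]'
python3 - <<'E'
from look import *
a=.144;M=np.array([[np.cos(a),-np.sin(a)],[np.sin(a),np.cos(a)]])
for n in("scene","side"):
    w,p=look(n); s=(w[...,:2]-[.5384,-.0714])@M
    m=(abs(w[...,2]-.1)<.003)&(abs(s[...,0])<.058)&(s[...,1]>.02)&(s[...,1]<.19)
    print(n,"rim y",np.percentile(s[m][:,1],[2,10,50,90,98]).round(3),m.sum())
    m=(abs(w[...,2]-.154)<.005)&(abs(s[...,0])<.06)&(s[...,1]>.04)&(s[...,1]<.19)
    if m.sum(): print("can",cv2.minEnclosingCircle(s[m].astype(np.float32)),m.sum())
st=telemetry.observe();print(st["time"],abs(st["qvel"]).max())
E
```

```text
time: 28.82
tool_pos: [0.6384, -0.0208, 0.4399]
tool_rot: [-3.141, -0.001, -0.344]
contact_force: [-0.3, 0.7, -0.7]
opening: 0.0917
grip_force: 0.0
scene rim y [0.046 0.048 0.079 0.187 0.189] 116
can ((0.007946881465613842, 0.09434734284877777), 0.027656380087137222) 127
side rim y [0.052 0.054 0.109 0.146 0.169] 103
can ((0.00882044993340969, 0.09790965914726257), 0.027774687856435776) 176
28.9167 0.007479917841809536
```

```bash
python3 -c "
from cell import ticket
print(ticket.hand_in())"
```

```text
the job is handed in; nothing more can be done
None
```

I handed the job in at about 29 s; the last camera checks showed the tall canister upright in the tote, the tote home against the end stop and the latch bar shut at about 0.01 rad, but no verdict was returned.

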